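# Clip the louvred cover into the dunnage rack

### The job

Take the louvred vent cover, the widest of the three, out of the wooden stand and push it down into the one empty spring clip of the dunnage rack, until its foot snaps under the rollers and rests fully home on the slot floor, upright and roughly centred along the clip. Press it in steadily rather than dropping it, let go of it, and leave the other two covers standing in the wooden stand.

Things in the scene. Friction and masses are not known exactly. Their poses are not given: they have to be found in the camera images.
- louvre_cover: Sizes in mm. Aluminium cover 140 wide x 130 high x 12 thick, 0.15-0.3 kg; both faces alike, 3 louvre ribs (6 proud, 48-84 above lower edge), top 45 plain. Bevelled foot 14 high; groove 14-26 up, neck 6 thick. Origin: centre of lower edge; x through thickness, y along width, z up. Starts upright in an open groove 34 deep of a wooden stand (floor 10 above table; 3 grooves, 85 apart); lifts out freely.
- clip_seat (a point): Sizes in mm. Centre of the empty clip's floor, 24 above table; the cover's origin goes here. x across slot, y along, z up. Lips narrow the mouth from 42 (48 above seat) to 18 (28 above); two sprung rollers 20 above seat, then a 16 wide channel. Pushing the foot past the rollers takes about 5-12 N. Clip 110 long, fixed, one of 3, 85 apart along x; the others hold plain 140 wide covers, tops 154 above table.
- port_cover: Bystander, also in the stand: aluminium cover 115 wide x 130 high x 12 mm with a round port (40 mm disc, 6 mm proud) on both faces, no louvres. Origin and axes as the louvred cover. Leave it standing.
- narrow_cover: Bystander, also in the stand: plain aluminium cover 90 wide x 130 high x 12 mm. Origin and axes as the louvred cover. Leave it standing.
Not all that is in view belongs to the job. What is shaped like the louvre_cover but blue or purple is not meant.

How it is judged (in metres and radians):
At the end, for the whole second after the job is handed in: The louvred cover is released and at rest in the empty clip: foot within 5 mm of the slot floor, within 20 mm of the clip's centre, square to the slot and upright within about 10 degrees (horizontal distance between louvre_cover and clip_seat below 0.02 m and z of louvre_cover in the frame of clip_seat between -0.005 and 0.005 m and angle between the x axis of louvre_cover and the x axis of clip_seat, either way round below 0.18 rad and angle between louvre_cover's own z axis and vertical below 0.18 rad and linear speed of louvre_cover below 0.02 m/s); the robot touches nothing.
It fails at once if the port cover or the narrow cover is shifted by more than 30 mm or tipped by more than about 17 degrees (distance of any of port_cover, narrow_cover from where it was at the start of the episode above 0.03 m or angle between any of port_cover, narrow_cover's own z axis and vertical above 0.3 rad).
It fails at once if the louvred cover is dropped or slammed into the clip (faster than 0.6 m/s within the clip's mouth) (horizontal distance between louvre_cover and clip_seat below 0.03 m and z of louvre_cover in the frame of clip_seat below 0.045 m and linear speed of louvre_cover above 0.6 m/s).
It also fails if it takes over 40 s, if anything falls off the work surface, if the arm or the gripper's body presses on something with over 40 N, if the wrist force passes 120 N, or if a joint passes its speed limit or range.

### The arm

A 6-joint arm with a two-finger parallel gripper is mounted at the origin on the work surface. World frame = base frame: x ahead of the robot, y to its left, z up, the work surface at z = 0. Lengths are in mm, angles in rad, forces in N, time in s.
With the tool pointing down it reaches from about 275 to 1000 mm from the base axis. Payload 8.4 kg.
Tool frame: the origin (TCP) lies midway between the tips of the shut fingers; the grasp point (between the pads) lies r.grasp_offset behind it (r.grasp_offset is the distance from the TCP to the grasp point, in mm); z points along the fingers, y is the direction in which the jaws open and shut (so a half turn about z gives the same grasp; the last joint's range is limited). The gripper opens to 85 mm and grips with 20 to 120 N. Pads are 22 mm wide; open, the fingers measure 114 mm over their backs; the gripper's body (76 mm by 85 mm) begins 54 mm behind the grasp point. The pads swing forward as they close: fully open they stand 13 mm farther back than shut.
Start: joints at [-1.111, 0.353, 1.633, -0, 1.155, -0.002], TCP at [278.474, -559.536, 231.281] pointing down, gripper open.
Joint ranges: [-2.63, 2.63], [-0.92, 2.1], [0.06, 2.66], [-1.3, 4.44], [0, 2.69], [-3.02, 3.02]. Speed limits (rad/s): [2.22, 2.22, 2.79, 3.14, 3.14, 3.14].

### API

Orientations are given as [roll, pitch, yaw] about the fixed x, y, z axes, in that order (R = Rz(yaw) Ry(pitch) Rx(roll)).
In Python, from rig import r gives the robot as it stands.
- The arm moves only by the tool jog_arm, never from a script. Its argument "series" is a list that holds one entry, the list of rows, each a list of 7 numbers: the shift along the tool's x, y, z in cm, then the turn, a rotation vector about the tool's x, y, z in degrees, then the finger opening in cm, from 0 to 8.54. A call has 1 to 5 rows; each row is the pose to reach, as a shift and turn from the pose commanded when the call began, along the tool's axes at that moment; what a row does not reach only later rows make up. A row lasts 1/8 s, in which the tool goes at most 62.5 mm and 10.7 degrees, less where a joint would pass 70% of its speed; a pose out of reach is approached as far as the arm can. A call with a gripper value outside its range is refused whole. The fingers move at their own pace and stop on an object; "newtons" is the grip in N (left out, the last holds). Time passes only in rows, so rows that repeat a pose let the fingers close. It gives the time, the measured TCP pose, the force and the opening at its end, in the units of the state.
- r.sense(): the state, without advancing time (a new reading comes with each control period).
- r.grab_frame(name): name is "scene" or "top" or "wrist"; returns the picture (480x640x3 uint8, red, green, blue); there is no depth.
- r.calibration(name): a dict with "mtx" (3x3 intrinsics, pixels), "dist" ([k1, k2, p1, p2, k3] as OpenCV has them; the pictures are not rectified), "origin" and "attitude" of the camera in the world; the wrist camera has in their place "T_tool_cam" (4x4, takes a point from camera to tool coordinates, whose origin is the TCP and whose axes are the flange's). Camera axes: x right, y down, z forward; pixel columns grow to the right and rows downward; lengths in mm; the calibration is good to about 2 mm. A picture is of the moment at which its call begins: read the wrist's pose just before it. calibration takes no time and is no camera call.
- r.sign_off(): hands the job in, once; it reports no verdict.
The state is a dict: "clock": time; "qpos": joint angles; "qvel": joint speeds; "joint_efforts": joint torques, N m; "eef_pos": TCP position; "tcp_rot": TCP orientation; "contact_force": force on the tool from outside, world axes, zero at the start; "wrist_torque": the same for the moment, N m; "opening": opening from 0.0 (shut) to 1.0 (fully open).
Only numpy, scipy, OpenCV 4.12 (cv2) and the standard library are available. Lean on these libraries where they do the work, as an engineer would, in place of code of your own. Each camera call takes 0.05 s, during which the arm holds its last target.

## Working session

There is one attempt and no reset: what is moved stays moved. The work goes in short steps, Python scripts to look and compute and a tool call to move; the robot and the scene stay as the last step left them, time stands still between calls to the robot, and variables do not carry over. Pictures are saved under pics/ and viewed, and the job is handed in when it is done.

Besides the shell and the picture viewer there is one more tool, called after "Call:" by a JSON object that holds its "op" and its "data", one argument or row to a line. jog_arm: Moves the arm, as the interface text tells. Its arguments: {"type":"object","properties":{"series":{"type":"array","items":{"type":"array","items":{"type":"array","items":{"type":"number"}}}},"newtons":{"type":"number"}},"required":["series"]}

```bash
mkdir -p pics; ls
python3 - <<'E'
from rig import r
import cv2
print(r.sense(), r.grasp_offset)
for n in ("scene","top","wrist"):
    im=r.grab_frame(n); cv2.imwrite(f"pics/{n}0.png",im[:,:,::-1]); c=r.calibration(n); print(n,c)
E
```

```text
pics
{'clock': 0.0, 'qpos': array([-1.11138757e+00,  3.53636340e-01,  1.63416084e+00, -9.43593550e-06,
        1.15517922e+00, -2.40635143e-03]), 'qvel': array([ 5.24343804e-05, -1.69274223e-03, -7.66314487e-04, -1.50773839e-03,
        1.89496478e-04,  1.58339750e-04]), 'joint_efforts': array([ 4.67000573e-03, -6.05253053e+01, -3.42062938e+01,  1.27171397e-04,
        9.32957948e-03, -1.97990275e-06]), 'eef_pos': array([ 278.26270111, -559.09729489,  230.55762143]), 'tcp_rot': array([-3.14020888e+00,  5.29753292e-06,  4.61818929e-01]), 'contact_force': array([-0.03762248, -0.79463077,  0.20255217]), 'wrist_torque': array([-0.03818947, -0.07593312,  0.01033185]), 'opening': 1.0022841186886795} 18.700000000000003
scene {'mtx': array([[562.77030192,   0.        , 318.78744416],
       [  0.        , 562.77030192, 240.51102691],
       [  0.        ,   0.        ,   1.        ]]), 'dist': array([0.02311717, 0.        , 0.        , 0.        , 0.        ]), 'origin': array([ 990.71591619, -678.85512889,  864.36510258]), 'attitude': array([-2.29702375,  0.02090522,  0.60476921])}
top {'mt
[... 261 characters left out ...]
,   65.99051744, 1058.9658644 ]), 'attitude': array([-3.07865814, -0.00457782, -1.57807242])}
wrist {'mtx': array([[380.57921733,   0.        , 316.82304725],
       [  0.        , 380.57921733, 234.63261703],
       [  0.        ,   0.        ,   1.        ]]), 'dist': array([-0.03549105,  0.        ,  0.        ,  0.        ,  0.        ]), 'T_tool_cam': array([[ 3.06899870e-05, -9.45221729e-01, -3.26428985e-01,
         8.39002419e+01],
       [ 9.99999502e-01, -2.96657582e-04,  9.53031682e-04,
        -3.82276058e-01],
       [-9.97663888e-04, -3.26428852e-01,  9.45221249e-01,
        -1.42296877e+02],
       [ 0.00000000e+00,  0.00000000e+00,  0.00000000e+00,
         1.00000000e+00]])}
```

View pics/scene0.png

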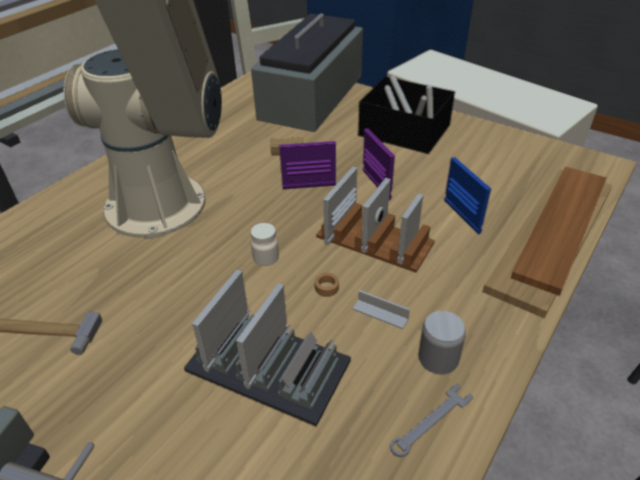

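View pics/top0.png

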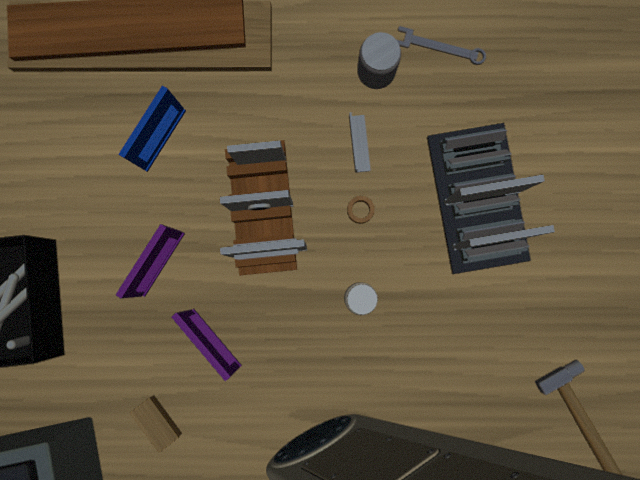

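View pics/wrist0.png

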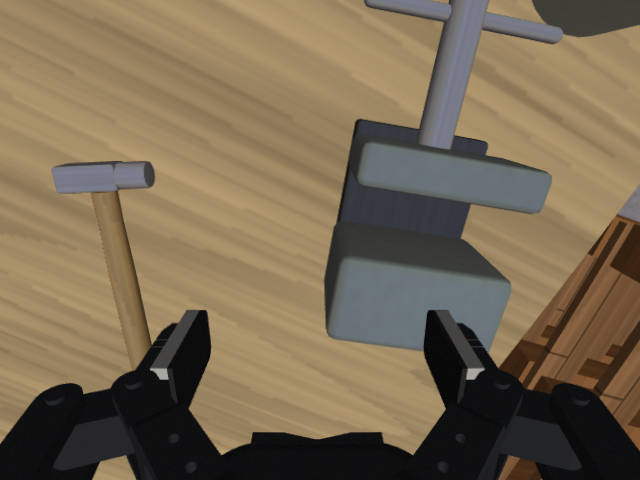

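Candidates for the louvre cover:
- Grey louvred cover in the stand: scene (341,205), top (263,247).
- Purple covers: scene (308,165) and (378,160).
- Blue cover: scene (467,195).
- Port cover: scene (376,215).
- Narrow cover: scene (411,228).

I choose the grey one nearest the robot and check it in a close crop.

Run:
```python
import cv2
t=cv2.imread('pics/top0.png'); s=cv2.imread('pics/scene0.png')
c=lambda im,x,y,w,h,k:cv2.resize(im[y:y+h,x:x+w],None,fx=k,fy=k,interpolation=cv2.INTER_CUBIC)
cv2.imwrite('pics/c1.png',c(s,310,150,130,120,5))
cv2.imwrite('pics/c2.png',c(t,210,130,110,150,4))
cv2.imwrite('pics/c3.png',c(t,420,115,140,165,3.6))
cv2.imwrite('pics/c4.png',c(s,180,260,180,160,3.6))
```

```text
(no output)
```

View pics/c1.png

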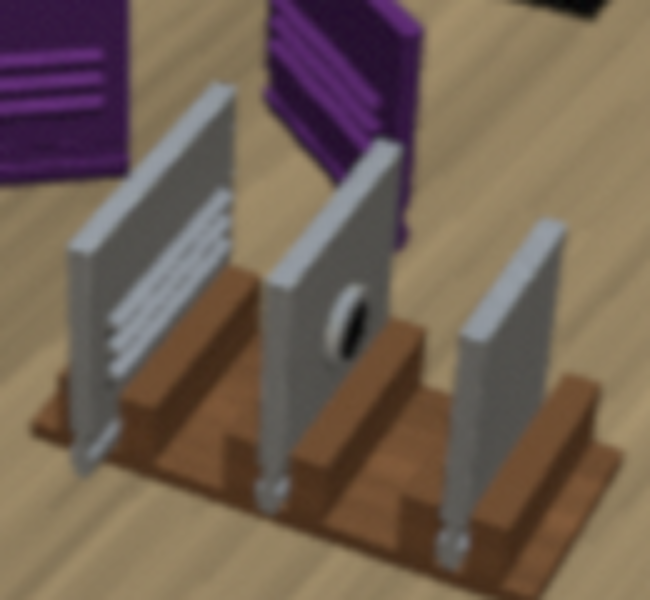

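View pics/c2.png

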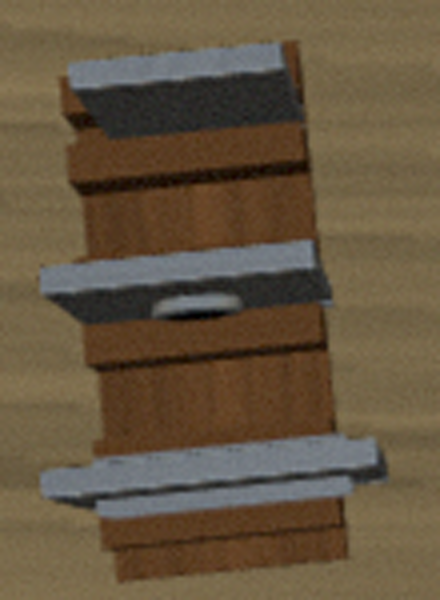

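View pics/c3.png

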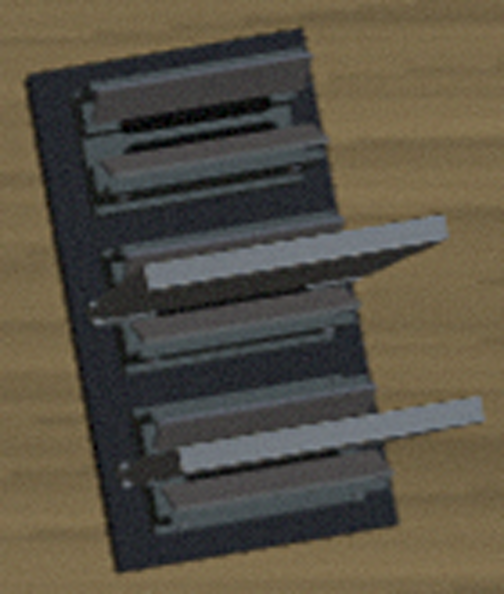

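View pics/c4.png

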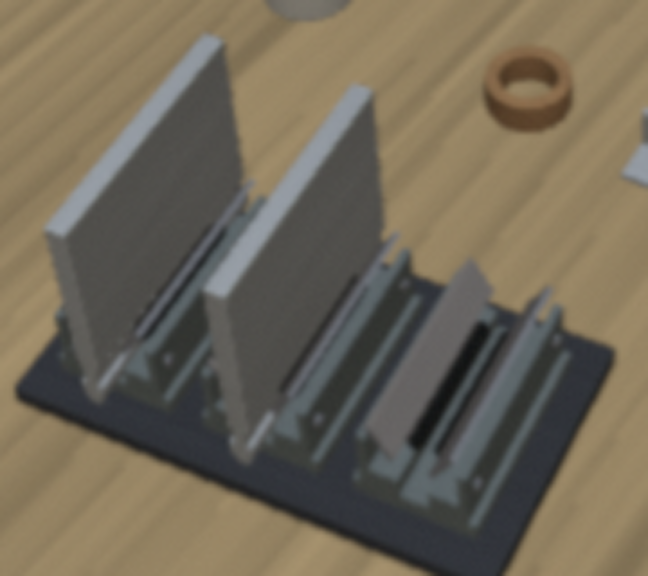

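The crop confirms it: the louvres are on the grey cover at scene (341,205). The empty clip is the one farthest to the robot's left: top (475,148), scene (318,362). Next I measure both.

```bash
cat > h.py <<'E'
import numpy as np, cv2
from scipy.spatial.transform import Rotation as R
from rig import r
def cam(n,state=None):
    c=r.calibration(n)
    if n=='wrist':
        s=state; T=np.eye(4);T[:3,:3]=R.from_euler('xyz',s['tcp_rot']).as_matrix();T[:3,3]=s['eef_pos']
        T=T@c['T_tool_cam']
    else:
        T=np.eye(4);T[:3,:3]=R.from_euler('xyz',c['attitude']).as_matrix();T[:3,3]=c['origin']
    return c['mtx'],c['dist'],T
def proj(C,P):
    K,d,T=C; Ti=np.linalg.inv(T); 
    return cv2.projectPoints(np.asarray(P,float).reshape(-1,3),cv2.Rodrigues(Ti[:3,:3])[0],Ti[:3,3],K,d)[0].reshape(-1,2)
def atz(C,uv,z):
    K,d,T=C
    n=cv2.undistortPoints(np.asarray(uv,float).reshape(-1,1,2),K,d).reshape(-1,2)
    D=np.c_[n,np.ones(len(n))]@T[:3,:3].T
    return T[:3,3]+D*((z-T[2,3])/D[:,2])[:,None]
def tri(Cs,uvs):
    A=np.zeros((3,3));b=np.zeros(3)
    for C,uv in zip(Cs,uvs):
        p=atz(C,[uv],0)[0];o=C[2][:3,3];d=(p-o)/np.linalg.norm(p-o);M=np.eye(3)-np.outer(d,d);A+=M;b+=M@o
    return np.linalg.solve(A,b)
def box(x,y,yaw,w,l,z):
    c,s=np.cos(yaw),np.sin(yaw)
    return np.array([[x+c*a-s*b,y+s*a+c*b,z] for a,b in [(-w/2,-l/2),(w/2,-l/2),(w/2,l/2),(-w/2,l/2)]])
E
python3 - <<'E'
from h import *
T=cam('top');S=cam('scene')
f=lambda o,k,p:np.array(p,float)/k+np.array(o)-(0.5-0.5/k)
t=f((210,130),4,[(42,473),(377,437),(378,462),(42,497)])
s=f((310,150),5,[(213,85),(236,90),(92,252),(68,245)])
print('louv top',atz(T,t,140),'\nscene',atz(S,s,140))
for nm,p,q in [('c1',[(180,448),(483,397),(483,421),(180,472)],[(205,38),(225,45),(70,235),(48,228)]),('c2',[(147,265),(447,214),(447,240),(147,290)],[(355,88),(373,94),(230,292),(205,287)])]:
    a=atz(T,f((420,115),3.6,p),154);b=atz(S,f((180,260),3.6,q),154)
    print(nm,a.round(1).tolist(),a.mean(0),'\n',b.round(1).tolist(),b.mean(0))
# triangulate left/right ends of empty clip not yet
print(atz(T,f((420,115),3.6,[(28,75),(300,28),(396,522),(118,570)]),8))
E
```

```text
louv top [[438.767954   241.71008353 140.        ]
 [452.78800223 102.65523539 140.        ]
 [442.3671677  102.28616292 140.        ]
 [428.79729471 241.65930138 140.        ]] 
scene [[434.23961228 233.00382819 140.        ]
 [445.09402643 235.25755184 140.        ]
 [457.54638324 100.0863497  140.        ]
 [446.33014338  98.56698735 140.        ]]
c1 [[449.5, -169.6, 154.0], [471.9, -308.2, 154.0], [460.9, -307.8, 154.0], [438.6, -169.4, 154.0]] [ 455.20850221 -238.75550344  154.        ] 
 [[445.6, -176.8, 154.0], [457.2, -175.1, 154.0], [478.2, -307.5, 154.0], [466.9, -310.0, 154.0]] [ 461.97132913 -242.32509322  154.        ]
c2 [[533.6, -156.4, 154.0], [556.2, -294.4, 154.0], [544.2, -294.1, 154.0], [522.1, -156.2, 154.0]] [ 539.04336027 -225.27729719  154.        ] 
 [[529.6, -162.8, 154.0], [539.4, -161.1, 154.0], [560.0, -292.0, 154.0], [548.9, -296.0, 154.0]] [ 544.48245406 -227.97850547  154.        ]
[[ 660.53115104 -130.86666364    8.        ]
 [ 685.00023485 -276.97674833    8.        ]
 [ 420.0099542  -320.58122425    8.        ]
 [ 395.73585941 -173.46725681    8.        ]]
```

```bash
cat >> h.py <<'E'
def go(x,y,z,yaw):
    s=r.sense(); M=R.from_euler('xyz',s['tcp_rot']).as_matrix()
    G=R.from_euler('xyz',[np.pi,0,yaw]).as_matrix()
    print('shift cm',(M.T@(np.array([x,y,z])-s['eef_pos'])/10).round(3),'turn deg',np.degrees(R.from_matrix(M.T@G).as_rotvec()).round(2))
E
python3 -c "
from h import *
go(620,-250,240,1.73)"
```

```text
shift cm [ 44.367 -12.462  -0.912] turn deg [-5.000e-02 -4.000e-02 -7.267e+01]
```

Call:
{"op": "jog_arm", "data": {
  "series": [
    [[5,-1.4,-1,0,0,-8,8.5],[11,-3,-1,0,0,-18,8.5],[17,-4.8,-1,0,0,-28,8.5],[23,-6.4,-1,0,0,-38,8.5],[28,-8,-1,0,0,-47,8.5]]
  ]
}}

```text
clock: 0.78
eef_pos: [495.0, -361.4, 241.2]
tcp_rot: [3.142, -0.0, 1.288]
contact_force: [0.7, -0.8, 0.2]
opening: 0.992
```

```bash
python3 -c "
from h import *
go(620,-250,240,1.73)"
```

```text
shift cm [14.185  8.9    0.119] turn deg [ 0.000e+00 -1.000e-02 -2.532e+01]
```

Call:
{"op": "jog_arm", "data": {
  "series": [
    [[5,3,0,0,0,-9,8.5],[10,6,0,0,0,-18,8.5],[14.2,8.9,0,0,0,-25.3,8.5],[14.2,8.9,0,0,0,-25.3,8.5],[14.2,8.9,0,0,0,-25.3,8.5]]
  ]
}}

```text
clock: 1.4
eef_pos: [618.7, -252.4, 240.8]
tcp_rot: [-3.14, -0.0, 1.723]
contact_force: [-0.8, -0.3, 0.1]
opening: 0.997
```

Run:
```python
from h import *
s=r.sense(); im=r.grab_frame('wrist'); cv2.imwrite('pics/w1.png',im[:,:,::-1]); print(s['eef_pos'],s['tcp_rot'])
np.save('w1.npy',np.r_[s['eef_pos'],s['tcp_rot']])
```

```text
[ 618.68257795 -252.39512341  240.78408575] [-3.14038135e+00 -2.27991619e-04  1.72321122e+00]
```

View pics/w1.png

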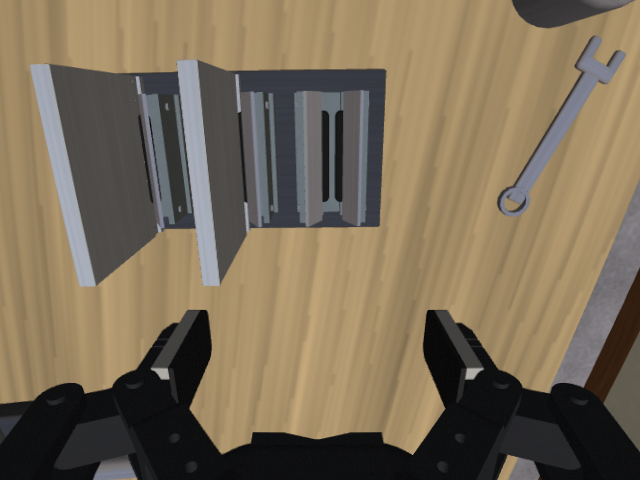

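The wrist image shows the empty clip at (332,157), with the two filled clips to its left. I'll enlarge it.

```bash
cat > ov.py <<'E'
from h import *
import sys
x,y,yaw=map(float,sys.argv[1:4])
w=np.load('w1.npy'); C=cam('wrist',dict(eef_pos=w[:3],tcp_rot=w[3:]))
def draw(C,fn,x0,y0,w,h,k,out):
    im=cv2.imread(fn)[y0:y0+h,x0:x0+w]; im=cv2.resize(im,None,fx=k,fy=k,interpolation=cv2.INTER_CUBIC)
    for wd,z,col in [(42,72,(0,0,255)),(18,52,(0,255,0)),(16,24,(255,255,0))]:
        p=proj(C,box(x,y,yaw,wd,110,z)); p=(p-[x0,y0])*k+k/2
        cv2.polylines(im,[p.astype(int)],True,col,1)
    cv2.imwrite(out,im)
draw(C,'pics/w1.png',270,60,130,180,3,'pics/ov_w.png')
draw(cam('top'),'pics/top0.png',420,115,110,70,4,'pics/ov_t.png')
draw(cam('scene'),'pics/scene0.png',260,310,110,110,4,'pics/ov_s.png')
ims=[cv2.imread(f'pics/ov_{c}.png') for c in 'wts']
H=600;o=np.zeros((560,1280,3),np.uint8);X=0
for i in ims[:1]+ims[2:]:
    hh=min(540,i.shape[0]);o[:hh,X:X+i.shape[1]]=i[:hh];X+=i.shape[1]
cv2.imwrite('pics/ov.png',o[:, :830][:, :800] if X<=830 else o[:,:X])
E
python3 ov.py 625 -213 0.16
python3 - <<'E'
import cv2
i=cv2.imread('pics/w1.png')[60:240,270:400]
cv2.imwrite('pics/w1c.png',cv2.resize(i,None,fx=3.3,fy=3.3,interpolation=cv2.INTER_CUBIC))
E
```

```text
(no output)
```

View pics/w1c.png

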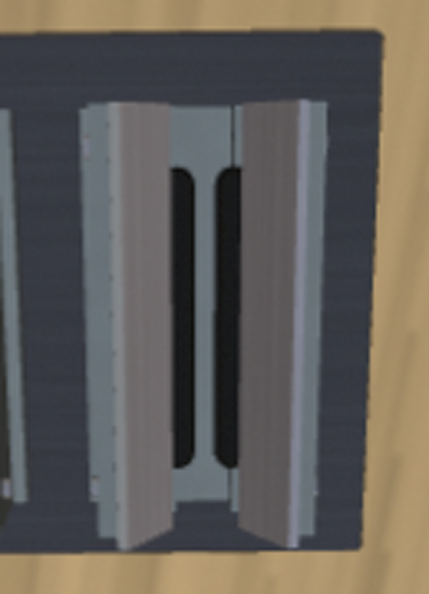

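View pics/ov.png

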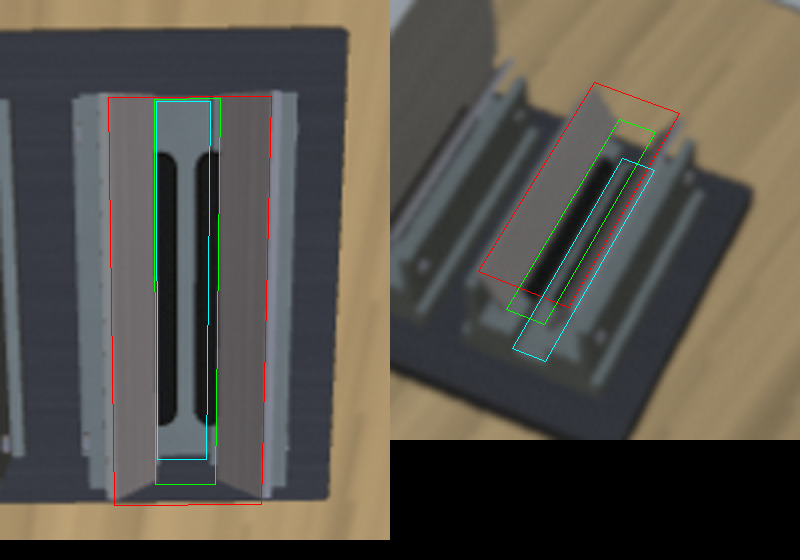

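View pics/ov_t.png

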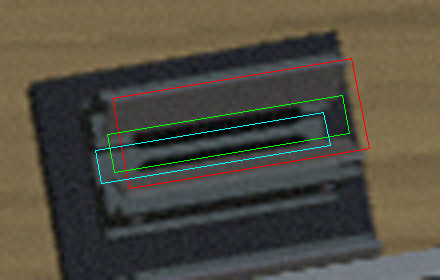

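```bash
python3 -c "
from h import *
go(443,120,245,1.671)"
```

```text
shift cm [ 39.511 -11.704  -0.387] turn deg [-0.06 -0.01  2.94]
```

Call:
{"op": "jog_arm", "data": {
  "series": [
    [[5,-1.5,-0.2,0,0,0.6,8.5],[11,-3.3,-0.3,0,0,1.2,8.5],[17,-5,-0.4,0,0,1.8,8.5],[23,-6.8,-0.4,0,0,2.4,8.5],[29,-8.6,-0.4,0,0,2.9,8.5]]
  ]
}}

```text
clock: 2.08
eef_pos: [488.7, 21.1, 245.5]
tcp_rot: [3.141, 0.0, 1.67]
contact_force: [-0.2, -0.2, -0.0]
opening: 0.992
```

Call:
{"op": "jog_arm", "data": {
  "series": [
    [[5,-1.6,0,0,0,0,8.5],[9,-2.7,0,0,0,0,8.5],[10.5,-3.1,0,0,0,0,8.5],[10.5,-3.1,0,0,0,0,8.5],[10.5,-3.1,0,0,0,0,8.5]]
  ]
}}

```text
clock: 2.7
eef_pos: [449.2, 120.9, 245.3]
tcp_rot: [3.141, 0.0, 1.672]
contact_force: [-0.8, -0.1, -0.4]
opening: 0.999
```

Run:
```python
from h import *
s=r.sense(); im=r.grab_frame('wrist'); cv2.imwrite('pics/w2.png',im[:,:,::-1]); print(s['eef_pos'],s['tcp_rot'])
np.save('w2.npy',np.r_[s['eef_pos'],s['tcp_rot']])
```

```text
[449.16552588 120.92951571 245.29157233] [3.14141468e+00 4.61897536e-04 1.67179217e+00]
```

View pics/w2.png

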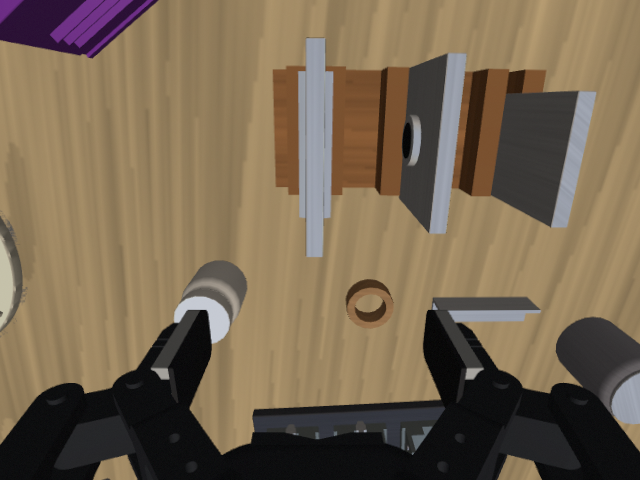

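The louvred cover's top rim runs from (316,38) to (315,257), with louvres visible on both sides. The white bottle is at (205,310).

Run:
```python
from h import *
w=np.load('w2.npy'); C=cam('wrist',dict(eef_pos=w[:3],tcp_rot=w[3:]))
p=atz(C,[(306.5,38),(325.5,38),(324,257),(306,257)],140);print(p.round(1),p.mean(0))
d=(p[0]+p[1]-p[2]-p[3])/2;print(np.linalg.norm(d),np.arctan2(-d[0],d[1]))
print('bottle',atz(C,[(202,318)],60))
w=np.load('w1.npy'); C=cam('wrist',dict(eef_pos=w[:3],tcp_rot=w[3:]))
p=atz(C,[(32,66),(50,64),(95,283),(79,285)],154);print(p.round(1),p.mean(0))
p=atz(C,[(178,62),(197,61),(218,283),(203,285)],154);print(p.round(1),p.mean(0))
```

```text
[[430.6 240.8 140. ]
 [441.7 242.  140. ]
 [455.7 103.5 140. ]
 [443.1 102.2 140. ]] [442.74145918 172.14228387 140.        ]
139.1711593156462 0.09529944130957192
bottle [[347.42626303  -6.52288964  60.        ]]
[[ 442.6 -172.   154. ]
 [ 453.1 -169.6  154. ]
 [ 474.5 -304.4  154. ]
 [ 463.4 -307.7  154. ]] [ 458.42076155 -238.39798558  154.        ]
[[ 525.6 -158.6  154. ]
 [ 536.1 -156.6  154. ]
 [ 557.3 -291.3  154. ]
 [ 547.4 -294.3  154. ]] [ 541.62238825 -225.19925914  154.        ]
```

```bash
python3 -c "
from h import *
go(442.7,172.1,180,1.667)
go(442.7,172.1,105,1.667)"
```

```text
shift cm [ 5.159 -0.133  6.526] turn deg [0.01 0.02 0.26]
shift cm [ 5.162 -0.134 14.026] turn deg [0.01 0.02 0.26]
```

Call:
{"op": "jog_arm", "data": {
  "series": [
    [[3,-0.1,2,0,0,0.2,8.5],[5.2,-0.13,5,0,0,0.2,8.5],[5.2,-0.13,8,0,0,0.2,8.5],[5.2,-0.13,8,0,0,0.2,8.5],[5.2,-0.13,8,0,0,0.2,8.5]]
  ]
}}

```text
clock: 3.38
eef_pos: [442.9, 173.3, 166.1]
tcp_rot: [3.141, -0.0, 1.668]
contact_force: [0.5, 0.3, -0.2]
opening: 0.998
```

Run:
```python
from h import *
s=r.sense(); im=r.grab_frame('wrist'); cv2.imwrite('pics/w3.png',im[:,:,::-1]); print(s['eef_pos'],s['tcp_rot'])
C=cam('wrist',s)
go(442.7,172.1,105,1.667)
```

```text
[442.9001821  173.2634924  166.12141355] [ 3.14086733e+00 -9.85711966e-05  1.66839987e+00]
shift cm [-0.133 -0.063  6.144] turn deg [ 0.09 -0.02  0.09]
```

View pics/w3.png

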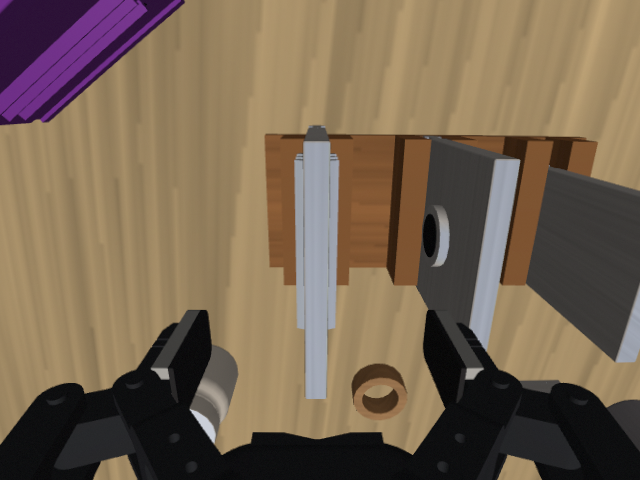

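The cover (column 316) sits midway between the fingers (columns 210 and 425), and the right finger clears the port cover. Descending.

Call:
{"op": "jog_arm", "data": {
  "series": [
    [[-0.1,-0.05,2,0,0,0,8.5],[-0.1,-0.05,4,0,0,0,8.5],[-0.1,-0.05,6,0,0,0,8.5],[-0.1,-0.05,6.1,0,0,0,8.5],[-0.1,-0.05,6.1,0,0,0,8.5]]
  ]
}}

```text
clock: 4.05
eef_pos: [442.5, 172.8, 105.4]
tcp_rot: [3.14, -0.0, 1.669]
contact_force: [1.0, -0.3, 0.1]
opening: 0.994
```

Call:
{"op": "jog_arm", "data": {
  "series": [
    [[0,0,0,0,0,0,4],[0,0,0,0,0,0,2],[0,0,0,0,0,0,0.8],[0,0,0,0,0,0,0.5],[0,0,0,0,0,0,0.5]]
  ],
  "newtons": 80
}}

```text
clock: 4.68
eef_pos: [442.0, 172.9, 104.5]
tcp_rot: [3.141, -0.0, 1.67]
contact_force: [1.0, -0.7, 2.5]
opening: 0.131
```

Call:
{"op": "jog_arm", "data": {
  "series": [
    [[0,0,0,0,0,0,0.5],[0,0,0,0,0,0,0.5],[0,0,0,0,0,0,0.5]]
  ]
}}

```text
clock: 5.05
eef_pos: [442.0, 172.8, 104.5]
tcp_rot: [3.141, -0.0, 1.67]
contact_force: [0.6, -0.4, 5.8]
opening: 0.123
```

Run:
```python
from h import *
s=r.sense(); im=r.grab_frame('wrist'); cv2.imwrite('pics/w4.png',im[:,:,::-1]); print(s['eef_pos'],s['tcp_rot'],s['opening'],s['contact_force'])
```

```text
[442.0305041  172.847831   104.52994267] [ 3.14084418e+00 -2.18389256e-04  1.66952951e+00] 0.1229584498116602 [ 0.62891748 -0.37863626  5.77296085]
```

View pics/w4.png

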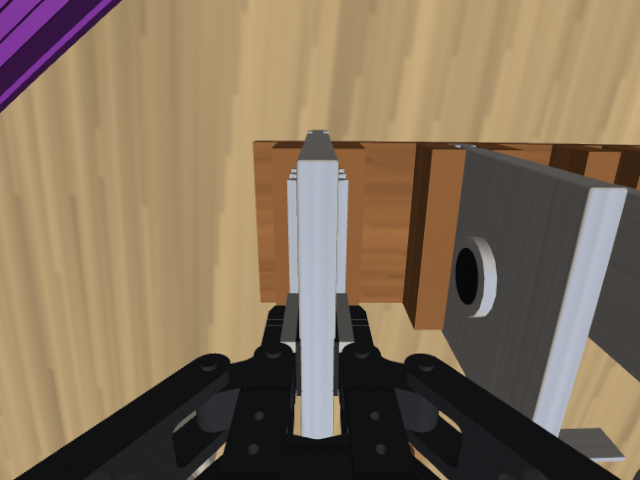

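Gripped: opening 0.123 of 85 mm, close to the 12 mm plate. Lifting.

Call:
{"op": "jog_arm", "data": {
  "series": [
    [[0,0,-1,0,0,0,0.5],[0,0,-3.5,0,0,0,0.5],[0,0,-8,0,0,0,0.5],[0,0,-13,0,0,0,0.5],[0,0,-18,0,0,0,0.5]]
  ]
}}

```text
clock: 5.72
eef_pos: [440.6, 172.3, 285.8]
tcp_rot: [-3.14, 0.0, 1.67]
contact_force: [1.2, 0.4, -2.3]
opening: 0.126
```

```bash
python3 -c "
from h import *
print(r.sense()['contact_force'],r.sense()['opening'])
go(625.5,-212,285,1.728)"
```

```text
[ 1.23769072  0.36348586 -2.25839769] 0.12565671264877948
shift cm [-40.069  14.612   0.067] turn deg [-0.1   0.02 -3.35]
```

Call:
{"op": "jog_arm", "data": {
  "series": [
    [[-4,1.5,0,0,0,-0.5,0.5],[-9,3.3,0,0,0,-1.2,0.5],[-14,5.1,0,0,0,-2,0.5],[-19,6.9,0,0,0,-2.8,0.5],[-24,8.8,0,0,0,-3.3,0.5]]
  ]
}}

```text
clock: 6.35
eef_pos: [552.5, -59.0, 284.2]
tcp_rot: [-3.14, -0.001, 1.727]
contact_force: [1.1, 0.4, -2.5]
opening: 0.134
```

Call:
{"op": "jog_arm", "data": {
  "series": [
    [[-5,1.8,0,0,0,0,0.5],[-10,3.6,0,0,0,0,0.5],[-14,5,0,0,0,0,0.5],[-15.5,5.6,0,0,0,0,0.5],[-15.5,5.6,0,0,0,0,0.5]]
  ]
}}

```text
clock: 6.98
eef_pos: [631.9, -202.0, 283.6]
tcp_rot: [-3.14, -0.001, 1.726]
contact_force: [-0.1, -0.3, -2.0]
opening: 0.131
```

Run:
```python
from h import *
s=r.sense(); print(s['eef_pos'],s['tcp_rot'],s['opening'],s['contact_force'])
for n in ('wrist','scene','top'):
    im=r.grab_frame(n); cv2.imwrite(f'pics/{n}5.png',im[:,:,::-1])
np.save('w5.npy',np.r_[s['eef_pos'],s['tcp_rot']])
go(625.5,-212,285,1.728)
```

```text
[ 631.86052939 -201.97788561  283.62482232] [-3.14007204e+00 -1.05978875e-03  1.72610726e+00] 0.13055636230495488 [-0.14081549 -0.26103311 -1.99269198]
shift cm [-1.047 -0.789 -0.071] turn deg [-0.04 -0.05  0.01]
```

View pics/wrist5.png

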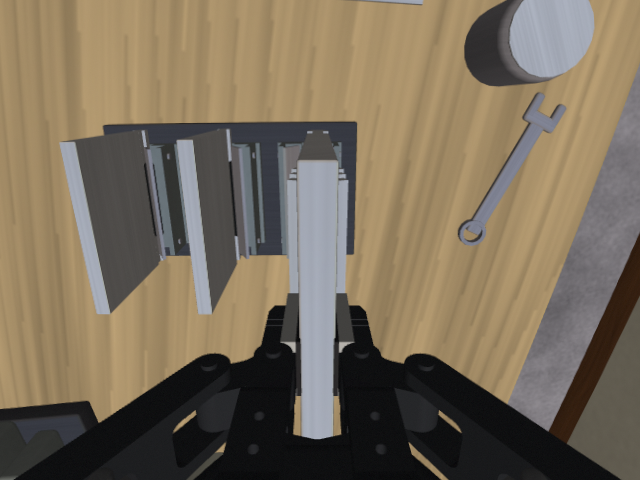

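View pics/scene5.png

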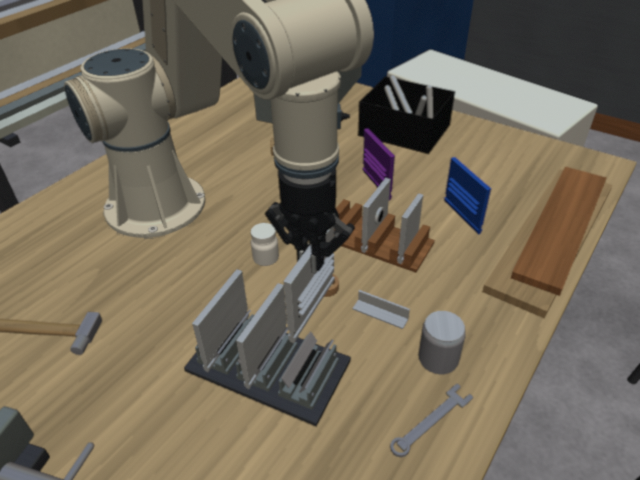

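The held cover hangs plumb and square in the fingers, with top rim (318,161)–(317,438). The empty clip is beneath it at (318,200). I'll check where the cover sits relative to the TCP.

Run:
```python
from h import *
w=np.load('w5.npy'); C=cam('wrist',dict(eef_pos=w[:3],tcp_rot=w[3:]))
p=atz(C,[(299,161),(337,161),(331,438),(303,438)],w[2]+35.5);print(p.round(1),p.mean(0),w[:3])
d=(p[0]+p[1]-p[2]-p[3])/2;print(np.linalg.norm(d),np.arctan2(-d[0],d[1]))
```

```text
[[ 615.9 -134.4  319.1]
 [ 626.3 -132.8  319.1]
 [ 641.6 -232.8  319.1]
 [ 631.4 -234.4  319.1]] [ 628.78114588 -183.59901011  319.12482232] [ 631.86052939 -201.97788561  283.62482232]
101.1504769170738 0.15274278664996865
```

Call:
{"op": "jog_arm", "data": {
  "series": [
    [[-0.5,-0.4,1,0,0,0,0.5],[-1,-0.8,4,0,0,0,0.5],[-1,-0.8,7,0,0,0,0.5],[-1,-0.8,9.8,0,0,0,0.5],[-1,-0.8,9.8,0,0,0,0.5]]
  ]
}}

```text
clock: 7.75
eef_pos: [623.9, -212.0, 183.7]
tcp_rot: [-3.137, -0.002, 1.728]
contact_force: [-0.6, 0.6, -1.7]
opening: 0.131
```

Run:
```python
from h import *
s=r.sense(); print(s['eef_pos'],s['tcp_rot'],s['opening'],s['contact_force'])
for n in ('wrist','scene','top'):
    im=r.grab_frame(n); cv2.imwrite(f'pics/{n}6.png',im[:,:,::-1])
go(625.5,-212,185,1.728)
t=cv2.imread('pics/top6.png'); q=cv2.imread('pics/scene6.png')
c=lambda im,x,y,w,h,k:cv2.resize(im[y:y+h,x:x+w],None,fx=k,fy=k,interpolation=cv2.INTER_CUBIC)
a=c(q,220,240,150,180,3.2);b=c(cv2.imread('pics/wrist6.png'),230,60,120,200,2.8)
o=np.zeros((576,800,3),np.uint8);o[:a.shape[0],:a.shape[1]]=a;b=b[:,:320];o[:b.shape[0],480:480+b.shape[1]]=b
cv2.imwrite('pics/c6.png',o)
```

```text
[ 623.90586872 -211.966295    183.72208484] [-3.13705053e+00 -2.37249201e-03  1.72771200e+00] 0.13121497089093548 [-0.56308504  0.6415378  -1.69394597]
shift cm [ 0.114 -0.09   0.255] turn deg [ 0.08  0.05 -0.03]
```

View pics/c6.png

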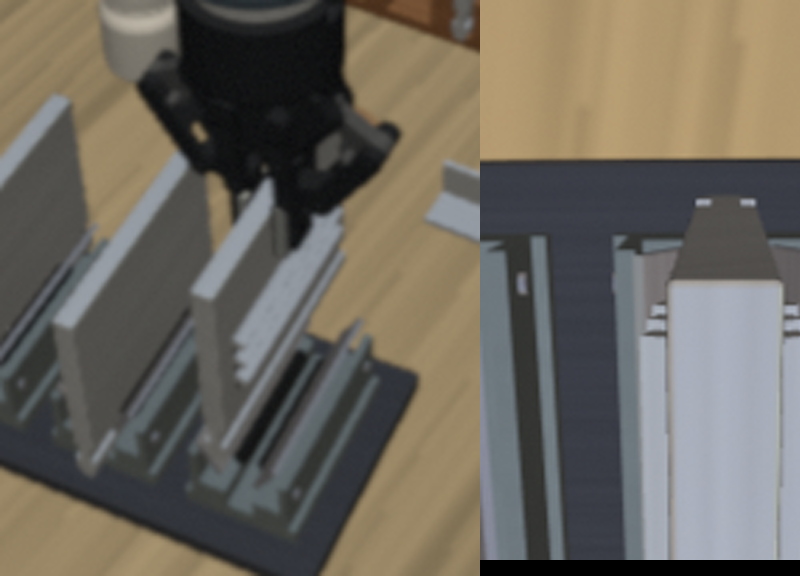

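View pics/wrist6.png

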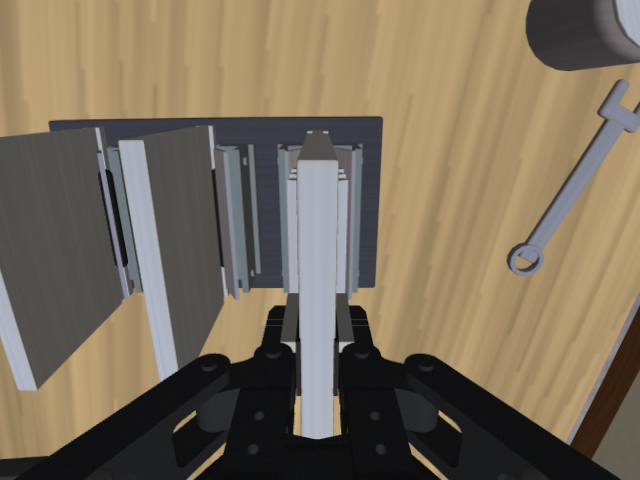

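Run:
```python
from h import *
s=r.sense(); print(s['eef_pos'],s['tcp_rot'],s['clock'])
import time
s=r.sense(); print(s['eef_pos'],s['clock'])
```

```text
[ 626.56456756 -212.98853504  187.55295159] [3.14015825e+00 7.93700183e-04 1.72748452e+00] 7.9
[ 626.56456756 -212.98853504  187.55295159] 7.9
```

Call:
{"op": "jog_arm", "data": {
  "series": [
    [[0.1,-0.09,0.6,0,0,0,0.5],[0.1,-0.09,1.2,0,0,0,0.5],[0.1,-0.09,1.8,0,0,0,0.5],[0.1,-0.09,2,0,0,0,0.5],[0.1,-0.09,2,0,0,0,0.5]]
  ]
}}

```text
clock: 8.52
eef_pos: [624.9, -212.1, 166.0]
tcp_rot: [-3.141, -0.0, 1.727]
contact_force: [-0.3, -0.6, -2.3]
opening: 0.128
```

Run:
```python
from h import *
s=r.sense()
im=r.grab_frame('wrist'); cv2.imwrite('pics/wrist7.png',im[:,:,::-1])
q=r.grab_frame('scene')[:,:,::-1]; cv2.imwrite('pics/c7.png',cv2.resize(q[240:420,220:370],None,fx=3.3,fy=3.3,interpolation=cv2.INTER_CUBIC))
s=r.sense(); print(s['eef_pos'],s['tcp_rot'],s['contact_force'])
go(625.7,-212,140,1.727)
```

```text
[ 625.07716617 -212.15683451  166.37593414] [3.14143867e+00 3.97795961e-05 1.72712795e+00] [-0.64220866  0.24179272 -2.26521244]
shift cm [0.006 0.064 2.638] turn deg [0.01 0.   0.01]
```

View pics/wrist7.png

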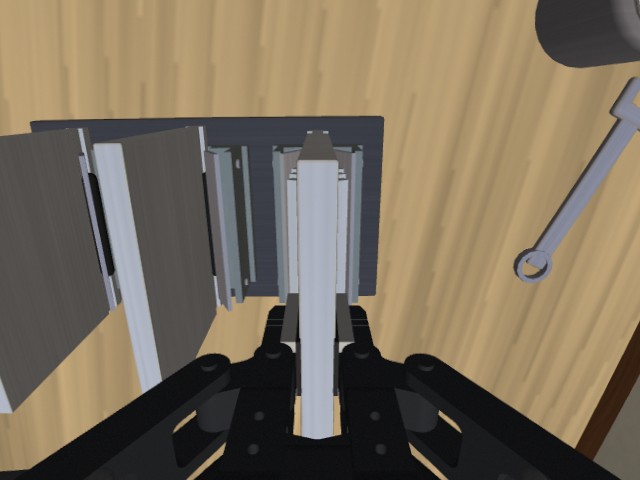

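View pics/c7.png

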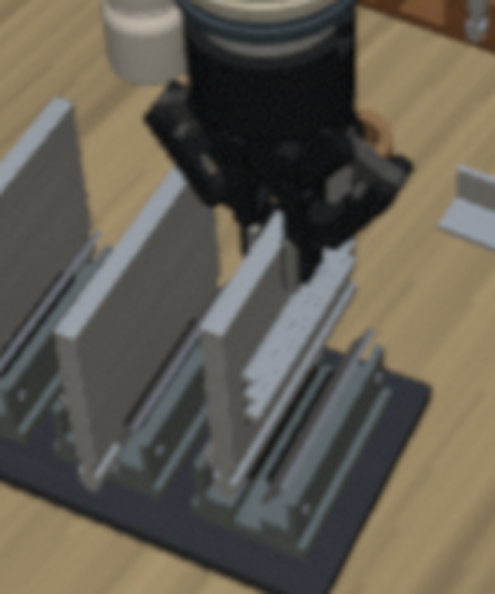

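The foot is centred over the mouth: clip spans columns 273–363, cover at column 318. I'll enter the mouth, down to just above the rollers.

Call:
{"op": "jog_arm", "data": {
  "series": [
    [[0,0.03,0.5,0,0,0,0.5],[0,0.03,1,0,0,0,0.5],[0,0.03,1.5,0,0,0,0.5],[0,0.03,2,0,0,0,0.5],[0,0.03,2.3,0,0,0,0.5]]
  ]
}}

```text
clock: 9.25
eef_pos: [625.1, -212.0, 142.8]
tcp_rot: [-3.141, -0.0, 1.727]
contact_force: [0.1, 0.3, -2.3]
opening: 0.132
```

Call:
{"op": "jog_arm", "data": {
  "series": [
    [[0,0,0.2,0,0,0,0.5],[0,0,0.4,0,0,0,0.5],[0,0,0.6,0,0,0,0.5],[0,0,0.6,0,0,0,0.5]]
  ]
}}

```text
clock: 9.75
eef_pos: [625.5, -212.2, 137.6]
tcp_rot: [3.141, 0.0, 1.727]
contact_force: [-0.2, -1.1, 3.0]
opening: 0.126
```

The foot has reached the rollers: bottom at about z 43, and the vertical force is up by 5 N. Pressing on steadily.

Call:
{"op": "jog_arm", "data": {
  "series": [
    [[0,0,0.2,0,0,0,0.5],[0,0,0.4,0,0,0,0.5],[0,0,0.6,0,0,0,0.5],[0,0,0.8,0,0,0,0.5],[0,0,1,0,0,0,0.5]]
  ]
}}

```text
clock: 10.38
eef_pos: [625.0, -212.0, 126.7]
tcp_rot: [-3.141, -0.0, 1.727]
contact_force: [0.0, -0.5, 0.5]
opening: 0.131
```

Call:
{"op": "jog_arm", "data": {
  "series": [
    [[0,0,0.15,0,0,0,0.5],[0,0,0.3,0,0,0,0.5],[0,0,0.45,0,0,0,0.5],[0,0,0.6,0,0,0,0.5]]
  ]
}}

```text
clock: 10.88
eef_pos: [624.8, -211.9, 120.6]
tcp_rot: [-3.141, -0.0, 1.727]
contact_force: [-0.2, -0.7, -6.8]
opening: 0.131
```

It snapped: the rollers now pull the foot down. Pressing to the floor.

Call:
{"op": "jog_arm", "data": {
  "series": [
    [[0,0,0.1,0,0,0,0.5],[0,0,0.2,0,0,0,0.5],[0,0,0.25,0,0,0,0.5],[0,0,0.25,0,0,0,0.5]]
  ]
}}

```text
clock: 11.38
eef_pos: [625.3, -212.0, 118.9]
tcp_rot: [3.142, 0.0, 1.727]
contact_force: [-0.1, 0.9, -0.8]
opening: 0.131
```

Call:
{"op": "jog_arm", "data": {
  "series": [
    [[0,0,0.1,0,0,0,0.5],[0,0,0.15,0,0,0,0.5],[0,0,0.15,0,0,0,0.5]]
  ]
}}

```text
clock: 11.75
eef_pos: [625.6, -212.0, 118.6]
tcp_rot: [3.141, 0.0, 1.727]
contact_force: [-2.8, 2.5, 8.9]
opening: 0.128
```

Run:
```python
from h import *
q=r.grab_frame('scene')[:,:,::-1]; cv2.imwrite('pics/c8.png',cv2.resize(q[240:420,220:370],None,fx=3.3,fy=3.3,interpolation=cv2.INTER_CUBIC))
s=r.sense(); print(s['eef_pos'],s['tcp_rot'],s['contact_force'])
```

```text
[ 625.62852211 -212.00849568  118.61895321] [3.14067830e+00 2.48825040e-04 1.72715315e+00] [-2.88464244  2.68160514  8.47680049]
```

View pics/c8.png

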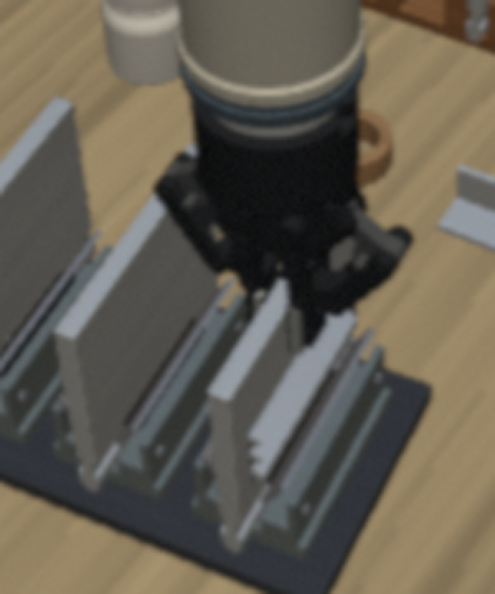

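The cover is on the floor: TCP stops at 118.6 (118.5 expected) with about 10 N reaction, and its top lines up with the neighbours. Releasing.

Call:
{"op": "jog_arm", "data": {
  "series": [
    [[0,0,-0.1,0,0,0,0.5],[0,0,-0.15,0,0,0,3],[0,0,-0.15,0,0,0,6],[0,0,-0.15,0,0,0,7],[0,0,-0.15,0,0,0,7]]
  ]
}}

```text
clock: 12.42
eef_pos: [625.3, -212.1, 118.7]
tcp_rot: [-3.142, -0.0, 1.727]
contact_force: [-0.5, 0.9, -0.7]
opening: 0.819
```

Call:
{"op": "jog_arm", "data": {
  "series": [
    [[0,0,0,0,0,0,7],[0,0,0,0,0,0,7],[0,0,-1,0,0,0,7],[0,0,-2,0,0,0,7],[0,0,-4,0,0,0,7]]
  ]
}}

```text
clock: 13.05
eef_pos: [625.0, -212.0, 159.6]
tcp_rot: [-3.141, -0.0, 1.727]
contact_force: [1.1, 0.3, 0.5]
opening: 0.822
```

Call:
{"op": "jog_arm", "data": {
  "series": [
    [[0,0,-3,0,0,0,7],[0,0,-7,0,0,0,7],[0,0,-10,0,0,0,7],[0,0,-12,0,0,0,7],[0,0,-12,0,0,0,7]]
  ]
}}

```text
clock: 13.68
eef_pos: [626.0, -212.3, 280.9]
tcp_rot: [3.139, 0.002, 1.727]
contact_force: [0.5, -0.4, -0.0]
opening: 0.82
```

Call:
{"op": "jog_arm", "data": {
  "series": [
    [[-2,0,0,0,0,0,7],[-4,0,0,0,0,0,7],[-5,0,0,0,0,0,7],[-5,0,0,0,0,0,7],[-5,0,0,0,0,0,7]]
  ]
}}

```text
clock: 14.3
eef_pos: [632.9, -261.3, 278.4]
tcp_rot: [-3.141, -0.001, 1.727]
contact_force: [-0.6, 0.6, 0.1]
opening: 0.823
```

Run:
```python
from h import *
s=r.sense(); print(s['eef_pos'],s['tcp_rot'],s['contact_force'],s['opening'],s['clock'])
np.save('w9.npy',np.r_[s['eef_pos'],s['tcp_rot']])
for n in ('wrist','scene'):
    im=r.grab_frame(n); cv2.imwrite(f'pics/{n}9.png',im[:,:,::-1])
```

```text
[ 632.88369483 -261.28893005  278.42288316] [-3.14111278e+00 -5.71724919e-04  1.72695030e+00] [-0.59673012  0.59155557  0.10981776] 0.8231901039998069 14.3
```

View pics/wrist9.png

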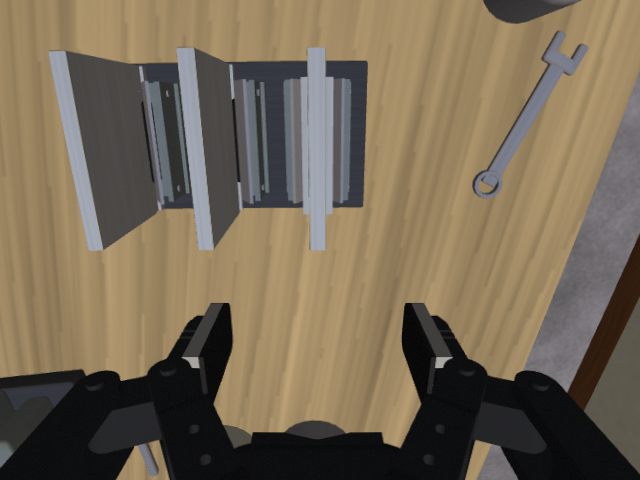

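View pics/scene9.png

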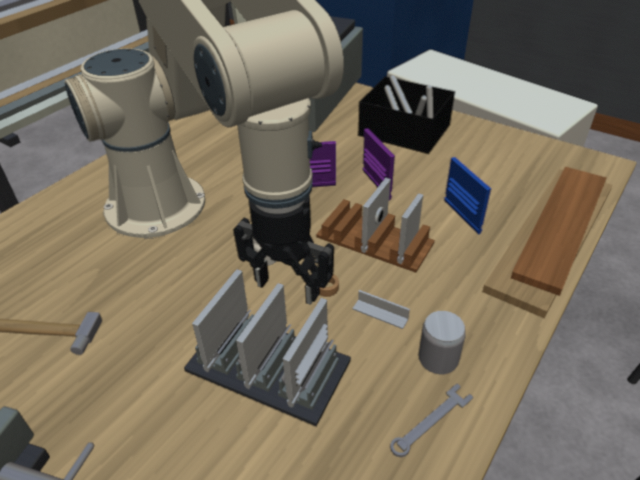

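The louvred cover stands in the clip, with its wrist-image rim from (316,48) to (317,249) level with the neighbours' rims. The port cover (376,215) and narrow cover (411,228) still stand in the stand. One numeric check before handing in.

Run:
```python
from h import *
w=np.load('w9.npy'); C=cam('wrist',dict(eef_pos=w[:3],tcp_rot=w[3:]))
p=atz(C,[(307.5,48),(325.5,48),(325,249),(310,249)],154);d=(p[0]+p[1]-p[2]-p[3])/2
print(p.mean(0),np.linalg.norm(d),np.arctan2(-d[0],d[1]))
print(r.sense()['clock'],abs(r.sense()['qvel']).max()); r.sign_off()
```

```text
[ 624.9233282  -212.39148817  154.        ] 137.60214288172602 0.16138241327951394
14.4 0.0034357474574566896
the job is handed in; nothing more can be done
```

The louvred vent cover is now in the empty spring clip and released. I handed the job in at 14.4 s of the 40 s allowed; no verdict is reported.

I gripped the cover by its plain top at 80 N, lifted it out of the stand and pressed it into the clip in small steps. It met about 5 N at the rollers, snapped through, and stopped on the slot floor with about 10 N of reaction. Then I let go and backed the gripper away.

Last checks:
- **Position:** the cover's top rim measured (624.9, -212.4) mm, within about 1 mm of my clip estimate of (625.7, -212).
- **Height:** the tool stopped at 118.6 mm, against 118.5 mm expected with the foot fully home. The rim also lines up with the neighbouring covers.
- **Angle:** the cover's yaw is 0.161 rad against about 0.155 rad for the clip. It looks upright in the images; I did not measure its tilt separately.
- **Other covers:** the port and narrow covers still stand in the stand in the final scene picture, judged by eye only.
- **Robot:** the fingers are clear and the contact force is near zero.

One disagreement: the fixed cameras placed the clip 2–5 mm away from where the wrist camera did. I relied on the wrist camera for both pick-up and placing, and the smooth entry into the clip supported that.

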